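# Hold a chromatography column home in the length gauge

### The arm

A 7-joint arm with a two-finger parallel gripper is mounted at the origin on the work surface; the furniture and walls round the work are solid. World frame = base frame: x ahead of the robot, y to its left, z up, the work surface at z = 0. Lengths are in m, angles in rad, forces in N, time in s.
With the tool pointing down it reaches from about 0.35 to 0.9 m from the base axis. Payload 7.2 kg.
Tool frame: the origin (TCP) lies midway between the tips of the shut fingers; the grasp point (between the pads) lies 19 mm behind it; z points along the fingers, y is the line along which they close (so a half turn about z gives the same grasp; the last joint's range is limited). The gripper opens to 88 mm and grips with 3 to 60 N. Pads are 20 mm wide; open, the fingers measure 115 mm over their backs; the gripper's body (75 mm by 178 mm) begins 61 mm behind the grasp point.
Start: joints at [1.235, 0.411, -0.013, 1.596, 0.006, 1.134, -0.082], TCP at [0.165, -0.603, 0.223] pointing down, gripper open.
Joint ranges: [-2.95, 2.95], [-0.29, 1.99], [-1.47, 1.44], [0.14, 2.54], [-1.03, 4.17], [0.13, 1.85], [-2.86, 2.86]. Speed limits (rad/s): [2.39, 2.39, 3.01, 3.01, 3.14, 3.14, 3.14].

### API

Orientations are given as a 3x3 rotation matrix whose columns are the frame's x, y, z axes.
In Python, from bench import env gives the robot as it stands.
- The arm moves only by the tool move_arm, never from a script. Its argument "commands" is a list of rows, each a list of 7 numbers: the shift along the tool's x, y, z in m, then the turn, a rotation vector about the tool's x, y, z in rad, then the opening, from -1 (shut) to 1 (fully open). A call has 1 to 10 rows; each row is the pose to reach, as a shift and turn from the pose commanded when the call began, along the tool's axes at that moment; what a row does not reach only later rows make up. A row lasts 1/12 s, in which the tool goes at most 41.7 mm and 7.16 degrees, less where a joint would pass 70% of its speed; a pose out of reach is approached as far as the arm can. A call with a gripper value outside its range is refused whole. The fingers move at their own pace and stop on an object; the grip force is fixed at half the most. Time passes only in rows, so rows that repeat a pose let the fingers close. It gives the time, the measured TCP pose, the force, the opening and the grip force at its end, in the units of the state.
- env.get_state(): the state, without advancing time (a new reading comes with each control period).
- env.read_camera(name): name is "side" or "top"; returns the picture (420x560x3 uint8, blue, green, red); there is no depth.
- env.camera_info(name): a dict with "vertical_fov" (degrees; the focal length in pixels is half the picture's height over the tangent of half this angle, whatever the lens; pixels are square), "cx", "cy" (the principal point, pixels), "R" (3x3) and "t" (3): a world point X has camera coordinates R X + t. Camera axes: x right, y down, z forward; pixel columns grow to the right and rows downward; lengths in m; the calibration is good to about 2 mm. A picture is of the moment at which its call begins. camera_info takes no time and is no camera call.
- env.job_done(): hands the job in; it is judged then, once.
The state is a dict: "time_s": time; "joint_pos": joint angles; "qd": joint speeds; "effort": joint torques, N m; "eef_pos": TCP position; "ee_rot": TCP orientation; "ft_force": force on the tool from outside, world axes, zero at the start; "moment": the same for the moment, N m; "gripper_width": finger opening in m; "grip_force": force on a finger pad.
Only numpy, scipy, OpenCV 4.12 (cv2) and the standard library are available. Lean on these libraries where they do the work, as an engineer would, in place of code of your own. Each camera call takes 0.05 s, during which the arm holds its last target. There are 200 camera calls.

### The job

Measure the longer of the two metal chromatography columns in the length gauge: first zero the gauge by pressing the button on top of its head fully down and letting it come back up, with the plunger free. Then lay the longer column (either way round) in the two V rests, with its end still short of the sprung plunger, and push it along the rests so that it presses the plunger in until the plunger meets its hard stop, firmly but without ramming it. Finish while still holding the column there, plunger fully in, and leave the shorter column and the small beaker where they are.

Things in the scene. Friction and masses are not known exactly. Their poses are not given: they have to be found in the camera images.
- gauge: Column length gauge, fixed on the worktop: aluminium base plate 220 x 70 x 12 mm, origin at the centre of its underside, z up. Local +x is the push direction, along the rests toward the plunger. Grey gauge head 34 x 50 mm, its top 80 mm above the worktop, centred at local x = +93 mm, with the plunger on its -x face and the button on top.
- rests_mid (a point): Point midway between the two steel V rests, on the axis of a column lying in them: gauge local x = -35, y = 0, 55 mm above the worktop. The rests (8 mm thick, 90 degree V, mouth 34 mm wide, tops 63 mm above the worktop) stand 45 mm before and behind it; between them 82 mm are free for the fingers, down to the base plate.
- plunger_face (a point): Centre of the face of the plunger's round steel head (22 mm diameter, 12 mm thick, with an 11 mm hole for the thin stub on the column's end), facing gauge local -x. Free, it is at local x = +48, y = 0, 55 mm above the worktop; it moves with the plunger toward +x. The end nut's face pushes on it.
- plunger (a joint): Travel of the sprung plunger toward the gauge's local +x: 0 = free (sprung out), 0.012 m = its head on the hard stop. The spring pushes back with 3 N at the start of travel and 9 N at the stop.
- zero_button_top (a point): Centre of the top of the grey push button (22 mm diameter) on top of the gauge head; pressed straight down.
- zero_button (a joint): Travel of the zero button: 0 = up, 0.005 m = fully down, which takes 5 N; springs back when released.
- long_column: The longer steel column, loose on the worktop: 186 mm long along its y axis, barrel 12.4 mm thick, at each end a six-sided nut (16 x 14 mm, its face 84 mm from the middle) and a 9 mm stub beyond. 0.16 kg, may vary. Origin under the middle, 7 mm below the axis. Ends serve alike. Its middle is at gauge local x = -36 mm when the nut touches the free plunger, -24 mm when home.
- long_column_mid (a point): Middle of the longer column, on its axis.
- short_column: The shorter column, of the same make but 136 mm long along its y axis; loose, to be left alone. Origin under its middle. The two columns may change places.
- beaker: Small glass beaker, 52 mm diameter, 68 mm high, loose bystander. Origin at the centre of its underside.

How it is judged:
On the way, in this order (a step that is already met when the one before it is completed fails the run):
1. the zero button is pressed fully down (at least 4.2 of 5 mm) while the plunger is free (value of joint zero_button above 0.0042 m and value of joint plunger below 0.002 m), for 0.1 s.
2. the zero button is back up (value of joint zero_button below 0.001 m), for 0.1 s.
3. the longer column lies in both V rests and the plunger is still free (y of long_column_mid in the frame of gauge between -0.004 and 0.004 m and z of long_column_mid in the frame of gauge between 0.051 and 0.059 m and angle between the y axis of long_column and the x axis of gauge, either way round below 0.08 rad and value of joint plunger below 0.003 m), for 0.2 s.
At the end, for the whole second after the job is handed in: The robot holds the longer column in the V rests (axis within 4 mm and 0.08 rad of theirs), at rest, pressing the plunger with more than 4 N and at least 11 of its 12 mm in; the robot itself does not touch the plunger, and the zero button is up (y of long_column_mid in the frame of gauge between -0.004 and 0.004 m and z of long_column_mid in the frame of gauge between 0.051 and 0.059 m and angle between the y axis of long_column and the x axis of gauge, either way round below 0.08 rad and value of joint plunger above 0.011 m and value of joint zero_button below 0.001 m and contact force between long_column and plunger above 4 N and contact force between the fingers and long_column above 1 N and contact force between each of the fingers, the arm and plunger below 0.1 N and linear speed of long_column below 0.01 m/s); the arm keeps its last pose, push and grip.
It fails at once if the column is rammed against the plunger with more than 40 N (contact force between long_column and plunger above 40 N).
It fails at once if the shorter column or the small beaker is moved by more than 20 mm (distance of any of short_column, beaker from where it was at the start of the episode above 0.02 m).
It also fails if it takes over 64 s, if anything falls off the work surface, if the arm or the gripper's body presses on something with over 40 N, if the wrist force passes 120 N, or if a joint passes its speed limit or range.

## Working session

There is one attempt and no reset: what is moved stays moved. The work goes in short steps, Python scripts to look and compute and a tool call to move; the robot and the scene stay as the last step left them, time stands still between calls to the robot, and variables do not carry over. Pictures are saved under pics/ and viewed, at most 10 in all, crops included, and the job is handed in when it is done.

Besides the shell and the picture viewer there is one more tool, called in YAML: its name, and indented under it one key for each argument. move_arm: Moves the arm, as the interface text tells. Its arguments: {"type":"object","properties":{"commands":{"type":"array","items":{"type":"array","items":{"type":"number"}}}},"required":["commands"]}

```bash
mkdir -p pics
python3 - <<'E'
from bench import env
import cv2, numpy as np
for n in("top","side"):
    cv2.imwrite(f"pics/{n}0.png",env.read_camera(n)); print(n,env.camera_info(n))
s=env.get_state(); print({k:np.round(v,4).tolist() for k,v in s.items()})
E
```

```text
top {'vertical_fov': 43.79235001903639, 'cx': 281.0309882620534, 'cy': 209.42056438915773, 'R': array([[-0.00109454, -0.99956688, -0.02940842],
       [-0.99566095,  0.00382574, -0.09297653],
       [ 0.09304876,  0.02917905, -0.9952339 ]]), 't': array([-0.0908618 ,  0.51031965,  1.05117283])}
side {'vertical_fov': 42.51384611254642, 'cx': 278.83619352218767, 'cy': 203.42303164442203, 'R': array([[-0.9495145 , -0.31280171,  0.02402725],
       [-0.19712852,  0.53529722, -0.82133868],
       [ 0.24405442, -0.78460945, -0.56993461]]), 't': array([0.46119739, 0.22630021, 0.92280834])}
{'time_s': 0.1, 'joint_pos': [1.2348, 0.4118, -0.0127, 1.5969, 0.0056, 1.1343, -0.0822], 'qd': [-0.002, -0.0003, 0.0005, -0.0027, 0.0003, -0.001, -0.0001], 'effort': [0.0029, -58.9098, 0.6439, -29.1711, -0.0538, 0.0145, 0.0001], 'eef_pos': [0.1652, -0.6023, 0.2219], 'ee_rot': [[0.9643, 0.2646, -0.0004], [0.2646, -0.9643, 0.0013], [-0.0001, -0.0014, -1.0]], 'ft_force': [-0.4841, -0.5389, -0.011], 'moment': [-0.0291, 0.0328, 0.0317], 'grip_force': 0.0, 'gripper_width': 0.0879}
```

View pics/top0.png

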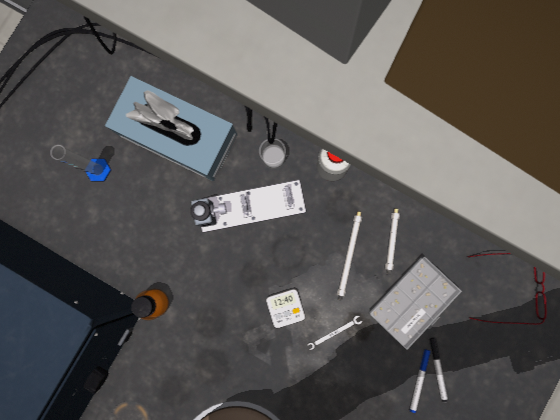

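View pics/side0.png

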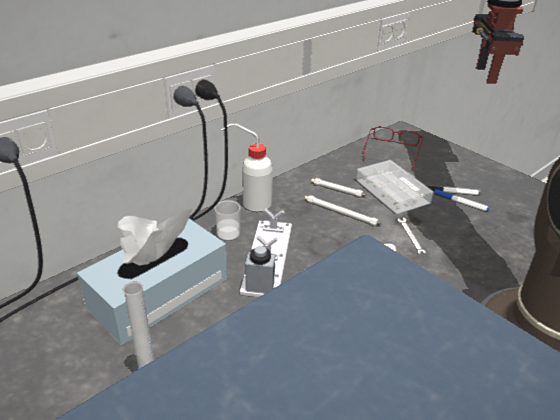

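Top view: gauge head at about (203,211), rests at (247,203) and (290,195), long column from (341,297) to (358,212), short column from (390,270) to (396,210), beaker (273,152). I'll zoom in and measure.

```bash
cat > h.py <<'E'
import numpy as np, cv2
from bench import env
def K(n):
    c=env.camera_info(n); f=210/np.tan(np.radians(c["vertical_fov"])/2); return c,f
def ray(n,u,v,z):
    c,f=K(n); d=c["R"].T@np.array([(u-c["cx"])/f,(v-c["cy"])/f,1]); o=-c["R"].T@c["t"]
    return o+d*(z-o[2])/d[2]
def proj(n,X):
    c,f=K(n); p=c["R"]@np.array(X)+c["t"]; return np.array([c["cx"]+f*p[0]/p[2],c["cy"]+f*p[1]/p[2]])
E
python3 - <<'E'
from h import *
im=cv2.imread("pics/top0.png"); 
cv2.imwrite("pics/topz.png",cv2.resize(im[170:310,180:410],None,fx=3.4,fy=3.4,interpolation=cv2.INTER_CUBIC))
g=cv2.cvtColor(im,cv2.COLOR_BGR2GRAY)
m=(g>150).astype(np.uint8); m[:170]=0; m[310:]=0; m[:,:180]=0; m[:,410:]=0
n,l,st,ce=cv2.connectedComponentsWithStats(m)
for i in range(1,n):
    if st[i,4]>80:
        r=cv2.minAreaRect(np.argwhere(l==i)[:,::-1].astype(np.float32)); print(st[i],np.round(r[0],1),np.round(r[1],1),round(r[2],1))
        z=.012 if r[1][0]*r[1][1]>2500 else .007
        print(np.round([ray("top",*p,z) for p in cv2.boxPoints(r)],4).tolist(), np.round(ray("top",*r[0],z),4))
E
```

```text
[381 170  29  16 242] [395.  177.5] [15. 28.] 90.0
[[0.5934, -0.3005, 0.007], [0.593, -0.3586, 0.007], [0.5615, -0.3578, 0.007], [0.5618, -0.2999, 0.007]] [ 0.5774 -0.3292  0.007 ]
[ 201  180  105   52 2762] [250.6 205.6] [ 32.9 105.5] 79.0
[[0.5324, 0.0865, 0.012], [0.5737, -0.1299, 0.012], [0.5062, -0.1426, 0.012], [0.465, 0.0725, 0.012]] [ 0.5193 -0.0285  0.012 ]
[386 209  13  61 324] [392.2 239. ] [ 6.3 60.6] 6.8
[[0.3886, -0.3057, 0.007], [0.5126, -0.323, 0.007], [0.511, -0.3359, 0.007], [0.3871, -0.3185, 0.007]] [ 0.4495 -0.3207  0.007 ]
[338 212  23  84 453] [349.6 253.4] [ 5.9 85.4] 12.5
[[0.3363, -0.207, 0.007], [0.5074, -0.2472, 0.007], [0.5047, -0.259, 0.007], [0.3338, -0.2187, 0.007]] [ 0.42   -0.2329  0.007 ]
[374 273  36  37 676] [399.2 298.2] [22.2 50.2] 43.3
[[0.3072, -0.2808, 0.007], [0.3812, -0.3522, 0.007], [0.3504, -0.3842, 0.007], [0.2768, -0.3129, 0.007]] [ 0.3288 -0.3324  0.007 ]
[266 290  37  20 536] [284.  299.5] [19. 36.] 90.0
[[0.3452, -0.0606, 0.007], [0.3453, -0.1345, 0.007], [0.3068, -0.1344, 0.007], [0.3067, -0.0606, 0.007]] [ 0.3259 -0.0976  0.007 ]
```

View pics/topz.png

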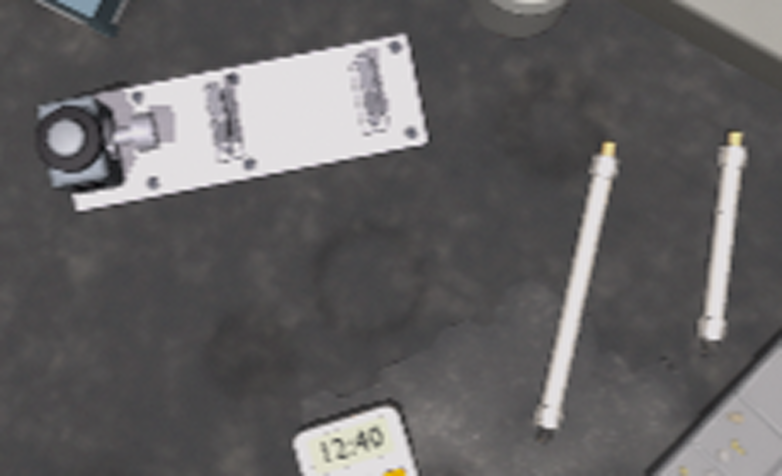

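Zoom: button disc at zoom (67,138) → px (199.7,210.6), plate corners at zoom (405,35), (427,143), (78,210). The columns are white with one gold stub (long: zoom (608,148)) and one dark stub (545,433). I'll refine the gauge pose and check it in the side view.

Run:
```python
from h import *
from scipy.optimize import least_squares
im=cv2.imread("pics/top0.png"); g=cv2.cvtColor(im,cv2.COLOR_BGR2GRAY).astype(float)
def frame(p):
    u=np.array([np.cos(p[2]),np.sin(p[2]),0]);v=np.array([-u[1],u[0],0]);return lambda x,y,z:np.array([p[0],p[1],0])+x*u+y*v+np.array([0,0,z])
p0=[.5193,-.0285,np.radians(100.8)]
def edge(a,b,n):   # half-level crossing along outward local normal
    G=frame(p0); s=np.linspace(-.008,.008,65)
    P=np.array([proj("top",G(a+n[0]*t,b+n[1]*t,.012)) for t in s]).astype(np.float32)
    val=cv2.remap(g.astype(np.float32),P[:,0:1],P[:,1:2],cv2.INTER_LINEAR).ravel()
    h=(val[:8].mean()+val[-8:].mean())/2; i=np.where((val[:-1]>h)&(val[1:]<=h))[0]
    return s[i[0]] if len(i) and val[:8].mean()-val[-8:].mean()>60 else None
obs=[]
for x in np.linspace(-.1,.1,21):
    for sg in(1,-1):
        e=edge(x,sg*.035,(0,sg)); obs.append((x,sg*.035,0,sg,e))
for y in np.linspace(-.028,.028,9): obs.append((-.11,y,-1,0,edge(-.11,y,(-1,0))))
obs=[o for o in obs if o[4] is not None]
G=frame(p0); W=[(G(o[0]+o[2]*o[4],o[1]+o[3]*o[4],.012),o) for o in obs]
def res(p):
    u=np.array([np.cos(p[2]),np.sin(p[2])]);v=np.array([-u[1],u[0]]);r=[]
    for w,o in W:
        d=w[:2]-p[:2]; r.append((d@v*o[3]-.035 if o[3] else -d@u-.11)*1e3)
    return r
s=least_squares(res,p0,loss="soft_l1"); p=s.x; print(len(W),np.round(p,4),np.degrees(p[2]),"rms mm",np.std(s.fun),np.abs(res(p)).max())
G=frame(p)
print("button",G(.093,0,0),"mid",G(-.035,0,0),"drop",G(-.05,0,0))
# button triangulation check
for z in(.085,.09,.095): print(z,ray("top",199.7,210.6,z), proj("side",G(.093,0,z)))
sd=cv2.imread("pics/side0.png"); S=6; x0,y0=215,200
z=cv2.resize(sd[y0:y0+98,x0:x0+95+25],None,fx=S,fy=S,interpolation=cv2.INTER_CUBIC)
def dot(X,c): 
    q=(proj("side",X)-[x0,y0]+.5)*S; cv2.circle(z,tuple(int(i) for i in q),3,c,-1)
for a in(-.11,.11):
    for b in(-.035,.035): dot(G(a,b,.012),(0,0,255))
for a in(.076,.11):
    for b in(-.025,.025): dot(G(a,b,.08),(0,255,0))
for h in(.08,.09,.1): dot(G(.093,0,h),(255,0,255))
dot(G(-.035-.045,0,.055),(255,255,0)); dot(G(.01,0,.055),(255,255,0)); dot(G(.048,0,.055),(0,255,255))
cv2.imwrite("pics/sidez.png",z)
```

```text
Traceback (most recent call last):
  File "h.py", line 9, in proj
    c,f=K(n); p=c["R"]@np.array(X)+c["t"]; return np.array([c["cx"]+f*p[0]/p[2],c["cy"]+f*p[1]/p[2]])
        ~^^^
  File "h.py", line 4, in K
    c=env.camera_info(n); f=210/np.tan(np.radians(c["vertical_fov"])/2); return c,f
ValueError: time passes only in moves, steps and waits
```

```bash
sed -i 's/^def K(n):/import functools\n@functools.lru_cache\ndef K(n):/' h.py
cat >> h.py <<'E'
def frame(p):
    u=np.array([np.cos(p[2]),np.sin(p[2]),0]);v=np.array([-u[1],u[0],0]);return lambda x,y,z:np.array([p[0],p[1],0])+x*u+y*v+np.array([0,0,z])
E
python3 - <<'E'
from h import *
from scipy.optimize import least_squares
im=cv2.imread("pics/top0.png"); g=cv2.cvtColor(im,cv2.COLOR_BGR2GRAY).astype(np.float32)
p0=[.5193,-.0285,np.radians(100.8)]
def edge(a,b,n):
    G=frame(p0); s=np.linspace(-.008,.008,65)
    P=np.array([proj("top",G(a+n[0]*t,b+n[1]*t,.012)) for t in s]).astype(np.float32)
    val=cv2.remap(g,P[:,0:1].copy(),P[:,1:2].copy(),cv2.INTER_LINEAR).ravel()
    h=(val[:8].mean()+val[-8:].mean())/2; i=np.where((val[:-1]>h)&(val[1:]<=h))[0]
    return s[i[0]] if len(i) and val[:8].mean()-val[-8:].mean()>60 else None
obs=[(x,sg*.035,0,sg,edge(x,sg*.035,(0,sg))) for x in np.linspace(-.1,.1,21) for sg in(1,-1)]
obs+=[(-.11,y,-1,0,edge(-.11,y,(-1,0))) for y in np.linspace(-.028,.028,9)]
G=frame(p0); W=[(G(o[0]+o[2]*o[4],o[1]+o[3]*o[4],.012),o) for o in obs if o[4] is not None]
def res(p):
    u=np.array([np.cos(p[2]),np.sin(p[2])]);v=np.array([-u[1],u[0]])
    return [((w[:2]-p[:2])@v*o[3]-.035 if o[3] else -(w[:2]-p[:2])@u-.11)*1e3 for w,o in W]
p=least_squares(lambda q:res(q),p0,loss="soft_l1",x_scale=[.01,.01,.1]).x
print(len(W),np.round(p,4),np.degrees(p[2]),"rms/max mm",np.std(res(p)),np.abs(res(p)).max())
G=frame(p)
print("button",G(.093,0,0),"mid",G(-.035,0,0),"drop",G(-.05,0,0))
for z in(.085,.09,.095): print(z,ray("top",199.7,210.6,z), proj("side",G(.093,0,z)))
sd=cv2.imread("pics/side0.png"); S=6; x0,y0=215,200
z=cv2.resize(sd[y0:y0+98,x0:x0+120],None,fx=S,fy=S,interpolation=cv2.INTER_CUBIC)
def dot(X,c):
    q=(proj("side",X)-[x0,y0]+.5)*S; cv2.circle(z,tuple(int(i) for i in q),3,c,-1)
for a in(-.11,.11):
    for b in(-.035,.035): dot(G(a,b,.012),(0,0,255))
for a in(.076,.11):
    for b in(-.025,.025): dot(G(a,b,.08),(0,255,0))
for h in(.08,.09,.1): dot(G(.093,0,h),(255,0,255))
dot(G(-.08,0,.055),(255,255,0)); dot(G(.01,0,.055),(255,255,0)); dot(G(.048,0,.055),(0,255,255))
cv2.imwrite("pics/sidez.png",z)
E
```

```text
41 [ 0.5194 -0.0279  1.7573] 100.68495200057808 rms/max mm 0.4421677072265299 1.3106760583869033
button [0.50217975 0.06347903 0.        ] mid [ 0.52591204 -0.06230164  0.        ] drop [ 0.52869317 -0.07704157  0.        ]
0.085 [0.50255097 0.06414372 0.085     ] [259.77459741 255.55898886]
0.09 [0.50209192 0.0632113  0.09      ] [259.78575182 253.36860358]
0.095 [0.50163287 0.06227888 0.095     ] [259.79697376 251.16495769]
```

View pics/sidez.png

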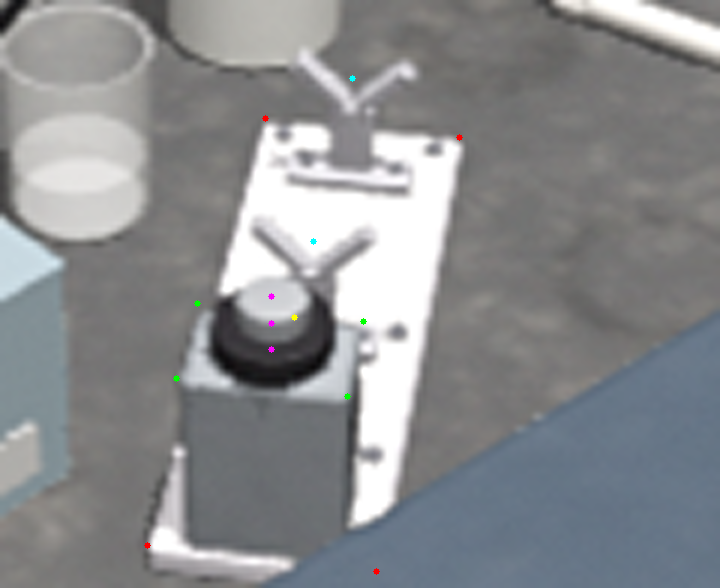

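Side view: plate and head corners agree with the model to about 1.5 px (≈2 mm). The button disc centre is at about (273,293) in the zoom, so its top is at z≈0.10. The beaker and rests are clear. Next I'll work out the moves.

```bash
cat >> h.py <<'E'
from scipy.spatial.transform import Rotation as Ro
def go(x,y,z,yaw):
    s=env.get_state(); R=np.array(s["ee_rot"]); a=np.radians(yaw)
    T=np.array([[np.cos(a),np.sin(a),0],[np.sin(a),-np.cos(a),0],[0,0,-1]])
    print("t",s["time_s"],"pos",np.round(s["eef_pos"],4),"yaw",round(np.degrees(np.arctan2(R[1,0],R[0,0])),2),"ft",np.round(s["ft_force"],1),"w",round(float(s["gripper_width"]),4),"gf",s["grip_force"],"q",np.round(s["joint_pos"],2))
    print("shift",np.round(R.T@(np.array([x,y,z])-s["eef_pos"]),4),"turn",np.round(Ro.from_matrix(R.T@T).as_rotvec(),3))
E
python3 -c "
from h import *
go(.5018,.0628,.2,100.7)"
```

```text
t 0.1 pos [ 0.1652 -0.6023  0.2219] yaw 15.35 ft [-0.5 -0.5 -0. ] w 0.0879 gf 0.0 q [ 1.23  0.41 -0.01  1.6   0.01  1.13 -0.08]
shift [ 0.5006 -0.5523  0.0226] turn [-1.00e-03 -1.00e-03 -1.49e+00]
```

move_arm:
  commands:
    - [0.25,-0.276,0.0,0,0,-0.75,-1]
    - [0.25,-0.276,0.0,0,0,-0.75,-1]
    - [0.25,-0.276,0.0,0,0,-0.75,-1]
    - [0.25,-0.276,0.0,0,0,-0.75,-1]
    - [0.25,-0.276,0.0,0,0,-0.75,-1]
    - [0.25,-0.276,0.0,0,0,-0.75,-1]
    - [0.25,-0.276,0.0,0,0,-0.75,-1]
    - [0.25,-0.276,0.0,0,0,-0.75,-1]
    - [0.25,-0.276,0.0,0,0,-0.75,-1]
    - [0.25,-0.276,0.0,0,0,-0.75,-1]

```text
time_s: 0.93
eef_pos: [0.3365, -0.2639, 0.2229]
ee_rot: [[0.518, 0.855, 0.001], [0.855, -0.518, 0.001], [0.002, 0.0, -1.0]]
ft_force: [0.2, 0.1, 0.0]
gripper_width: 0.0243
grip_force: 0.0
```

```bash
python3 -c "
from h import *
go(.5018,.0628,.16,100.7)"
```

```text
t 0.9333 pos [ 0.3365 -0.2639  0.2229] yaw 58.81 ft [0.2 0.1 0. ] w 0.0243 gf 0.0 q [ 0.91  0.09 -0.38  2.02  0.04  1.03 -0.03]
shift [ 0.365  -0.0278  0.0635] turn [ 0.001 -0.002 -0.731]
```

move_arm:
  commands:
    - [0.365,-0.028,0.03,0,0,-0.731,-1]
    - [0.365,-0.028,0.03,0,0,-0.731,-1]
    - [0.365,-0.028,0.03,0,0,-0.731,-1]
    - [0.365,-0.028,0.03,0,0,-0.731,-1]
    - [0.365,-0.028,0.03,0,0,-0.731,-1]
    - [0.365,-0.028,0.03,0,0,-0.731,-1]
    - [0.365,-0.028,0.03,0,0,-0.731,-1]
    - [0.365,-0.028,0.03,0,0,-0.731,-1]
    - [0.365,-0.028,0.064,0,0,-0.731,-1]
    - [0.365,-0.028,0.064,0,0,-0.731,-1]

```text
time_s: 1.77
eef_pos: [0.5014, 0.0598, 0.1557]
ee_rot: [[-0.182, 0.983, -0.002], [0.983, 0.182, 0.003], [0.003, -0.002, -1.0]]
ft_force: [-0.7, -1.0, 0.4]
gripper_width: 0.0003
grip_force: 0.0
```

```bash
python3 -c "
from h import *
go(.5018,.0628,.11,100.7)"
```

```text
t 1.7667 pos [0.5014 0.0598 0.1557] yaw 100.51 ft [-0.7 -1.   0.4] w 0.0003 gf 0.0 q [ 0.34  0.36 -0.68  1.92  0.27  0.95 -0.28]
shift [0.0027 0.001  0.0457] turn [-0.002 -0.003 -0.003]
```

move_arm:
  commands:
    - [0.001,0.001,0.045,0,0,0,-1]
    - [0.001,0.001,0.045,0,0,0,-1]
    - [0.001,0.001,0.048,0,0,0,-1]
    - [0.001,0.001,0.05,0,0,0,-1]
    - [0.001,0.001,0.052,0,0,0,-1]
    - [0.001,0.001,0.054,0,0,0,-1]
    - [0.001,0.001,0.054,0,0,0,-1]

```text
time_s: 2.35
eef_pos: [0.5027, 0.0555, 0.1056]
ee_rot: [[-0.176, 0.984, 0.002], [0.984, 0.176, -0.0], [-0.001, 0.002, -1.0]]
ft_force: [-0.3, 0.8, -0.4]
gripper_width: 0.0005
grip_force: 0.0
```

```bash
python3 -c "
from h import *
go(.5018,.0628,.10,100.7)
im=env.read_camera('side'); cv2.imwrite('pics/b.png',cv2.resize(im[180:300,200:340],None,fx=5,fy=5))
go(.5018,.0628,.10,100.7)"
```

```text
t 2.35 pos [0.5027 0.0555 0.1056] yaw 100.14 ft [-0.3  0.8 -0.4] w 0.0005 gf 0.0 q [ 0.31  0.43 -0.64  1.97  0.34  0.84 -0.34]
shift [0.0074 0.0004 0.0056] turn [ 0.002  0.001 -0.01 ]
t 2.4 pos [0.5026 0.0556 0.1056] yaw 100.15 ft [ 0.1  0.3 -0.5] w 0.0006 gf 0.0 q [ 0.3   0.43 -0.64  1.97  0.34  0.84 -0.34]
shift [0.0072 0.0005 0.0056] turn [ 0.001  0.001 -0.01 ]
```

View pics/b.png

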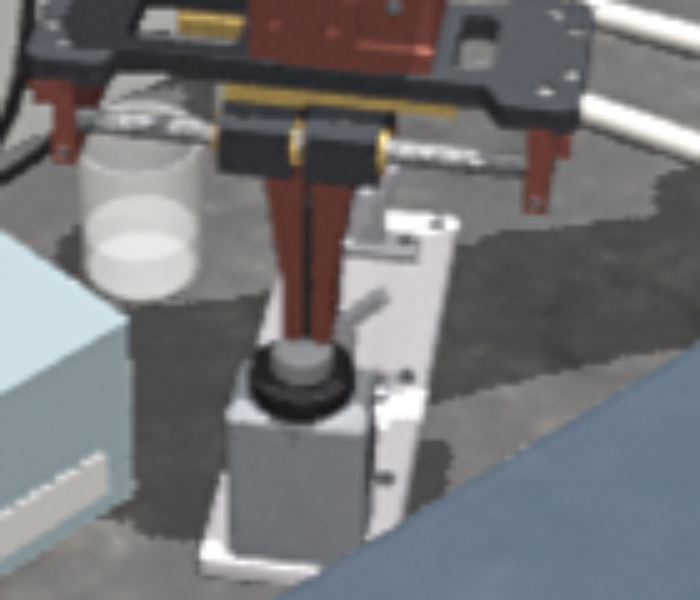

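The closed fingers hang just short of the button, about 7 mm on the plunger side, with the tips at zoom (308,340). I'll shift onto it, then press slowly.

move_arm:
  commands:
    - [0.007,0.0,0.0,0,0,-0.01,-1]
    - [0.007,0,0.0,0,0,-0.01,-1]
    - [0.007,0,0.0,0,0,-0.01,-1]
    - [0.007,0,0.003,0,0,-0.01,-1]
    - [0.007,0,0.005,0,0,-0.01,-1]
    - [0.007,0,0.005,0,0,-0.01,-1]

```text
time_s: 2.9
eef_pos: [0.5011, 0.0631, 0.0994]
ee_rot: [[-0.187, 0.982, 0.0], [0.982, 0.187, 0.0], [0.0, 0.0, -1.0]]
ft_force: [0.8, 0.9, 2.1]
gripper_width: 0.0005
grip_force: 1.3
```

move_arm:
  commands:
    - [0,0,0.002,0,0,0,-1]
    - [0,0,0.003,0,0,0,-1]
    - [0,0,0.003,0,0,0,-1]

```text
time_s: 3.15
eef_pos: [0.5011, 0.0631, 0.0967]
ee_rot: [[-0.187, 0.982, 0.0], [0.982, 0.187, 0.0], [0.0, 0.0, -1.0]]
ft_force: [0.1, 0.2, 4.5]
gripper_width: 0.0002
grip_force: 2.3
```

move_arm:
  commands:
    - [0,0,0.001,0,0,0,-1]
    - [0,0,0.002,0,0,0,-1]
    - [0,0,0.003,0,0,0,-1]
    - [0,0,0.003,0,0,0,-1]
    - [0,0,0.003,0,0,0,-1]

```text
time_s: 3.57
eef_pos: [0.5013, 0.0631, 0.0959]
ee_rot: [[-0.187, 0.982, 0.002], [0.982, 0.187, -0.001], [-0.002, 0.001, -1.0]]
ft_force: [-8.3, -1.8, 29.0]
gripper_width: 0.0002
grip_force: 14.6
```

move_arm:
  commands:
    - [0,0,0,0,0,0,-1]
    - [0,0,0,0,0,0,-1]
    - [0,0,-0.02,0,0,0,-1]
    - [0,0,-0.06,0,0,0,-1]
    - [0,0,-0.09,0,0,0,-1]
    - [0,0,-0.09,0,0,0,-1]
    - [0,0,-0.09,0,0,0,-1]

```text
time_s: 4.15
eef_pos: [0.5015, 0.0627, 0.1848]
ee_rot: [[-0.186, 0.982, 0.003], [0.982, 0.186, -0.001], [-0.001, 0.002, -1.0]]
ft_force: [-1.5, 0.5, 0.2]
gripper_width: 0.0004
grip_force: 0.0
```

```bash
python3 -c "
from h import *
go(.4156,-.2319,.12,166.8)"
```

```text
t 4.15 pos [0.5015 0.0627 0.1848] yaw 100.74 ft [-1.5  0.5  0.2] w 0.0004 gf 0.0 q [ 0.35  0.33 -0.69  1.89  0.25  1.   -0.26]
shift [-0.2733 -0.1395  0.0647] turn [ 0.002  0.002 -1.153]
```

move_arm:
  commands:
    - [-0.273,-0.14,0.065,0,0,-1.153,0.2]
    - [-0.273,-0.14,0.065,0,0,-1.153,0.2]
    - [-0.273,-0.14,0.065,0,0,-1.153,0.2]
    - [-0.273,-0.14,0.065,0,0,-1.153,0.2]
    - [-0.273,-0.14,0.065,0,0,-1.153,0.2]
    - [-0.273,-0.14,0.065,0,0,-1.153,0.2]
    - [-0.273,-0.14,0.065,0,0,-1.153,0.2]
    - [-0.273,-0.14,0.065,0,0,-1.153,0.2]
    - [-0.273,-0.14,0.065,0,0,-1.153,0.2]
    - [-0.273,-0.14,0.065,0,0,-1.153,0.2]

```text
time_s: 4.98
eef_pos: [0.4114, -0.2337, 0.1162]
ee_rot: [[-0.974, 0.227, -0.004], [0.227, 0.974, 0.002], [0.004, 0.001, -1.0]]
ft_force: [0.5, 1.6, 0.7]
gripper_width: 0.0527
grip_force: 0.0
```

move_arm:
  commands:
    - [0,0,0,0,0,0,0.2]
    - [0,0,0,0,0,0,0.2]
    - [0,0,0,0,0,0,0.2]

```text
time_s: 5.23
eef_pos: [0.414, -0.2308, 0.118]
ee_rot: [[-0.973, 0.23, -0.001], [0.23, 0.973, 0.001], [0.001, 0.001, -1.0]]
ft_force: [0.4, 1.3, 0.8]
gripper_width: 0.0528
grip_force: 0.0
```

```bash
python3 -c "
from h import *
go(.4156,-.2319,.04,166.8)
im=env.read_camera('top'); cv2.imwrite('pics/c.png',cv2.resize(im[180:320,280:430],None,fx=4,fy=4))"
```

```text
t 5.2333 pos [ 0.414  -0.2308  0.118 ] yaw 166.7 ft [0.4 1.3 0.8] w 0.0528 gf 0.0 q [ 1.07  0.4  -0.81  2.03  0.38  0.87  1.39]
shift [-0.0019 -0.0008  0.0779] turn [ 0.001 -0.001 -0.002]
```

View pics/c.png

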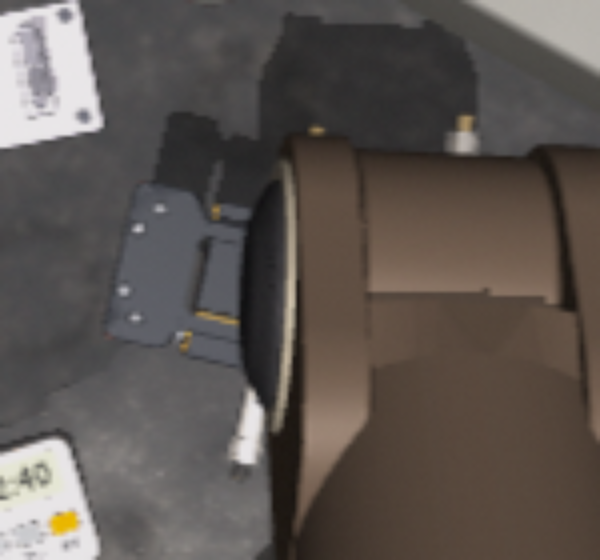

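The arm covers the middle, but the long column's gold end (318,130) and dark end (245,455) are where they were, and the gripper straddles it. Now descend and grip.

move_arm:
  commands:
    - [-0.002,-0.001,0.04,0,0,0,0.2]
    - [-0.002,-0.001,0.08,0,0,0,0.2]
    - [-0.002,-0.001,0.1,0,0,0,0.2]
    - [-0.002,-0.001,0.11,0,0,0,0.2]
    - [-0.002,-0.001,0.112,0,0,0,0.2]
    - [-0.002,-0.001,0.112,0,0,0,0.2]
    - [-0.002,-0.001,0.112,0,0,0,0.2]

```text
time_s: 5.87
eef_pos: [0.4171, -0.233, 0.0078]
ee_rot: [[-0.974, 0.228, 0.002], [0.228, 0.974, -0.001], [-0.002, -0.001, -1.0]]
ft_force: [0.3, -0.0, -0.3]
gripper_width: 0.0529
grip_force: 0.0
```

```bash
python3 -c "
from h import *
go(.4156,-.2319,.003,166.8)"
```

```text
t 5.8667 pos [ 0.4171 -0.233   0.0078] yaw 166.84 ft [ 0.3 -0.  -0.3] w 0.0529 gf 0.0 q [ 0.93  0.57 -0.66  2.1   0.58  0.65  1.21]
shift [0.0017 0.0007 0.0048] turn [-0.001  0.002  0.001]
```

move_arm:
  commands:
    - [0.002,0.001,0.004,0,0,0,0.2]
    - [0.002,0.001,0.005,0,0,0,0.2]
    - [0.002,0.001,0.005,0,0,0,-1]
    - [0.002,0.001,0.005,0,0,0,-1]
    - [0.002,0.001,0.005,0,0,0,-1]
    - [0.002,0.001,0.005,0,0,0,-1]
    - [0.002,0.001,0.005,0,0,0,-1]
    - [0.002,0.001,0.005,0,0,0,-1]
    - [0.002,0.001,0.005,0,0,0,-1]

```text
time_s: 6.62
eef_pos: [0.4144, -0.2314, 0.0017]
ee_rot: [[-0.974, 0.228, 0.0], [0.228, 0.974, -0.0], [-0.0, 0.0, -1.0]]
ft_force: [0.2, 0.1, 1.3]
gripper_width: 0.0116
grip_force: 30.0
```

```bash
python3 -c "
from h import *
go(.4156,-.2319,.15,166.8)"
```

```text
t 6.6167 pos [ 0.4144 -0.2314  0.0017] yaw 166.83 ft [0.2 0.1 1.3] w 0.0116 gf 30.005034506320953 q [ 0.93  0.58 -0.65  2.11  0.59  0.64  1.2 ]
shift [-0.0013 -0.0002 -0.1483] turn [0.    0.    0.001]
```

Grip is good: 30 N on the barrel. Checking the bottle's clearance before carrying the column over.

```bash
python3 -c "
from h import *
print('bottle base',ray('side',258,200,0),'beaker base',ray('side',228,232,0), 'cap from top',ray('top',334,158,.15))
b=ray('side',258,200,0)
for z in(.1,.13,.16,.19):print(z,proj('side',[b[0],b[1],z]))
G=frame([.5194,-.0279,1.7573]);print(G(-.143,0,0),G(-.0487,0,0))
go(.42,-.12,.15,100.7)"
```

```text
bottle base [ 0.60659124 -0.2140475   0.        ] beaker base [ 0.62497024 -0.08004888  0.        ] cap from top [ 0.59183023 -0.19244891  0.15      ]
0.1 [258.09266753 162.31791914]
0.13 [258.12223627 150.29416097]
0.16 [258.15268611 137.91212118]
0.19 [258.184057   125.15554354]
[ 0.54591568 -0.16842017  0.        ] [ 0.52843017 -0.07575547  0.        ]
t 6.6167 pos [ 0.4144 -0.2314  0.0017] yaw 166.83 ft [0.2 0.1 1.3] w 0.0116 gf 30.005034506320953 q [ 0.93  0.58 -0.65  2.11  0.59  0.64  1.2 ]
shift [ 0.0199  0.1098 -0.1483] turn [0.    0.    1.154]
```

move_arm:
  commands:
    - [0,0,-0.02,0,0,0,-1]
    - [0,0,-0.04,0,0,0,-1]
    - [0,0,-0.08,0,0,0,-1]
    - [0,0,-0.12,0,0,0,-1]
    - [0,0.02,-0.148,0,0,0.1,-1]
    - [0.005,0.04,-0.148,0,0,0.2,-1]
    - [0.01,0.06,-0.148,0,0,0.3,-1]
    - [0.01,0.08,-0.148,0,0,0.4,-1]
    - [0.02,0.11,-0.148,0,0,0.5,-1]
    - [0.02,0.11,-0.148,0,0,0.6,-1]

```text
time_s: 7.45
eef_pos: [0.4195, -0.1145, 0.1498]
ee_rot: [[-0.675, 0.738, -0.0], [0.738, 0.675, 0.002], [0.001, 0.001, -1.0]]
ft_force: [1.3, 0.3, -2.1]
gripper_width: 0.0119
grip_force: 30.0
```

move_arm:
  commands:
    - [0,0,0,0,0,0.1,-1]
    - [0,0,0,0,0,0.2,-1]
    - [0,0,0,0,0,0.3,-1]
    - [0,0,0,0,0,0.4,-1]
    - [0,0,0,0,0,0.5,-1]
    - [0,0,0,0,0,0.554,-1]
    - [0,0,0,0,0,0.554,-1]
    - [0,0,0,0,0,0.554,-1]

```text
time_s: 8.12
eef_pos: [0.4197, -0.1196, 0.1495]
ee_rot: [[-0.188, 0.982, -0.0], [0.982, 0.188, -0.0], [0.0, -0.0, -1.0]]
ft_force: [-0.6, -0.2, -0.6]
gripper_width: 0.0115
grip_force: 30.0
```

```bash
python3 -c "
from h import *
go(.5284,-.0758,.12,100.7)"
```

```text
t 8.1167 pos [ 0.4197 -0.1196  0.1495] yaw 100.85 ft [-0.6 -0.2 -0.6] w 0.0115 gf 29.99900847673416 q [ 0.75  0.25 -0.67  2.08  0.2   0.88  0.16]
shift [0.0226 0.115  0.0295] turn [-0.    -0.     0.003]
```

move_arm:
  commands:
    - [0.005,0.03,0.01,0,0,0,-1]
    - [0.012,0.06,0.015,0,0,0,-1]
    - [0.018,0.09,0.02,0,0,0,-1]
    - [0.022,0.11,0.025,0,0,0.003,-1]
    - [0.023,0.115,0.03,0,0,0.003,-1]
    - [0.023,0.115,0.03,0,0,0.003,-1]
    - [0.023,0.115,0.03,0,0,0.003,-1]
    - [0.023,0.115,0.03,0,0,0.003,-1]

```text
time_s: 8.78
eef_pos: [0.5273, -0.0766, 0.1196]
ee_rot: [[-0.183, 0.983, -0.001], [0.983, 0.183, -0.001], [-0.0, -0.001, -1.0]]
ft_force: [-0.4, 0.0, -2.6]
gripper_width: 0.0116
grip_force: 30.0
```

```bash
python3 -c "
from h import *
go(.5284,-.0758,.12,100.7)
a=env.read_camera('top')[150:290,180:330]; b=env.read_camera('side')[120:300,190:340]
a=cv2.resize(a,(600,560),interpolation=cv2.INTER_CUBIC)[:,:400]; b=cv2.resize(b,(500,600))[:560,:400]
cv2.imwrite('pics/d.png',np.hstack([a,b]))
go(.5284,-.0758,.12,100.7)"
```

```text
t 8.7833 pos [ 0.5273 -0.0766  0.1196] yaw 100.54 ft [-0.4  0.  -2.6] w 0.0116 gf 29.998611509799957 q [ 0.54  0.45 -0.63  1.9   0.33  0.9  -0.06]
shift [ 0.0006  0.0012 -0.0004] turn [-0.001  0.    -0.003]
t 8.8833 pos [ 0.5278 -0.0767  0.12  ] yaw 100.5 ft [-0.9 -0.5 -1.5] w 0.0114 gf 29.998762607574463 q [ 0.54  0.45 -0.63  1.9   0.33  0.9  -0.06]
shift [0.0008 0.0008 0.    ] turn [-0.     0.001 -0.004]
```

View pics/d.png

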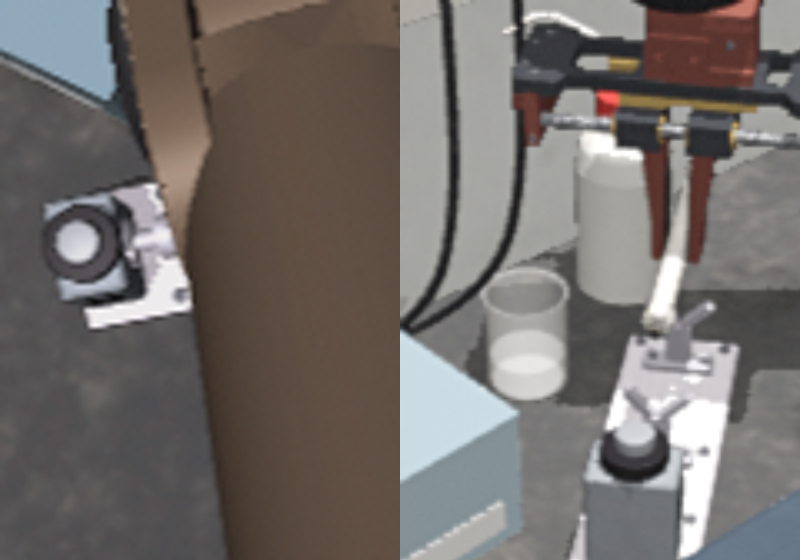

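Side half: the column hangs level-looking in the fingers, with its front end at about (655,322) in the zoom, over the rests. The top view is blocked by the arm. I'll overlay the predicted ends.

```bash
python3 -c "
from h import *
im=env.read_camera('side'); x0,y0=235,165;S=9
z=cv2.resize(im[y0:y0+65,x0:x0+65],None,fx=S,fy=S,interpolation=cv2.INTER_CUBIC)
s=env.get_state();e=s['eef_pos'];R=np.array(s['ee_rot'])
for d in(-.084,0,.068,.084,.093):
  X=e+R[:,0]*(d-.0013)+R[:,2]*(-.0053); q=proj('side',X)+[.5,1.3]; print(d,np.round(X,4),q)
  cv2.circle(z,tuple(int(i) for i in (q-[x0,y0]+.5)*S),3,(0,0,255),-1)
cv2.imwrite('pics/e.png',z)"
```

```text
-0.084 [ 0.5435 -0.1606  0.1255] [278.54368952 170.74674923]
0 [ 0.5282 -0.078   0.1254] [272.62794041 193.02622801]
0.068 [ 0.5158 -0.0111  0.1253] [267.23702226 213.32912529]
0.084 [0.5129 0.0046 0.1253] [265.87927414 218.44258091]
0.093 [0.5113 0.0135 0.1253] [265.09941756 221.37962196]
```

View pics/e.png

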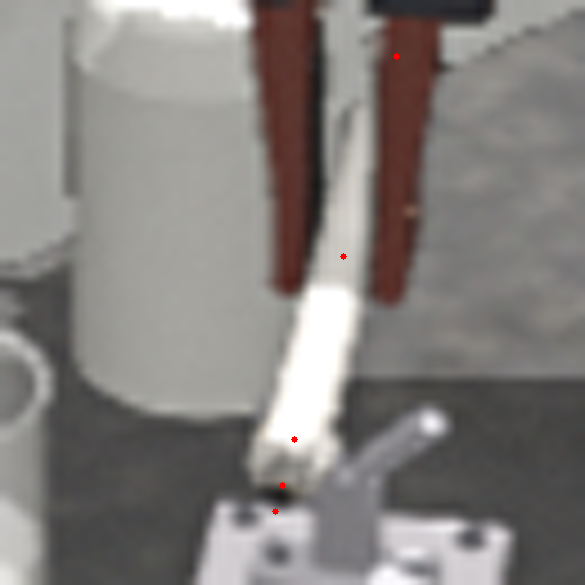

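The predicted ends fall within about 1.5 px of the seen nut and stub, so the column mid is at local x of −51 to −55 mm. I'll shift 2.5 mm forward and lower.

move_arm:
  commands:
    - [0.003,0.001,0.01,0,0,-0.003,-1]
    - [0.003,0.001,0.03,0,0,-0.003,-1]
    - [0.003,0.001,0.05,0,0,-0.003,-1]
    - [0.003,0.001,0.06,0,0,-0.003,-1]
    - [0.003,0.001,0.063,0,0,-0.003,-1]
    - [0.003,0.001,0.064,0,0,-0.003,-1]
    - [0.003,0.001,0.064,0,0,-0.003,-1]
    - [0.003,0.001,0.064,0,0,-0.003,-1]

```text
time_s: 9.6
eef_pos: [0.5298, -0.0726, 0.0565]
ee_rot: [[-0.186, 0.983, 0.001], [0.983, 0.186, -0.0], [-0.0, 0.001, -1.0]]
ft_force: [-0.3, 0.1, -1.3]
gripper_width: 0.0114
grip_force: 30.0
```

```bash
python3 -c "
from h import *
go(.5278,-.073,.0497,100.7)"
```

```text
t 9.6 pos [ 0.5298 -0.0726  0.0565] yaw 100.71 ft [-0.3  0.1 -1.3] w 0.0114 gf 29.998734891414642 q [ 0.49  0.54 -0.58  1.94  0.41  0.78 -0.13]
shift [ 0.     -0.002   0.0068] turn [0.001 0.    0.   ]
```

move_arm:
  commands:
    - [0,-0.001,0.002,0,0,0,-1]
    - [0,-0.001,0.004,0,0,0,-1]
    - [0,-0.001,0.005,0,0,0,-1]
    - [0,-0.001,0.006,0,0,0,-1]
    - [0,-0.001,0.006,0,0,0,-1]

```text
time_s: 10.02
eef_pos: [0.5289, -0.0728, 0.05]
ee_rot: [[-0.186, 0.983, 0.002], [0.983, 0.186, -0.0], [-0.0, 0.001, -1.0]]
ft_force: [2.2, -0.8, -0.4]
gripper_width: 0.0113
grip_force: 30.0
```

move_arm:
  commands:
    - [0,0,0.0005,0,0,0,-0.5]
    - [0,0,0.0005,0,0,0,-0.5]
    - [0,0,0.0005,0,0,0,-0.5]
    - [0,0,0.0005,0,0,0,-0.5]
    - [0,0,0.0005,0,0,0,-0.5]

```text
time_s: 10.43
eef_pos: [0.528, -0.0728, 0.0491]
ee_rot: [[-0.186, 0.983, -0.0], [0.983, 0.186, -0.0], [-0.0, -0.0, -1.0]]
ft_force: [0.4, 0.1, 0.6]
gripper_width: 0.0219
grip_force: 0.0
```

```bash
python3 -c "
from h import *
go(.5278,-.073,.0497,100.7)
im=env.read_camera('side'); x0,y0=230,195;S=8
z=cv2.resize(im[y0:y0+75,x0:x0+80],None,fx=S,fy=S,interpolation=cv2.INTER_CUBIC)
cv2.imwrite('pics/f.png',z)"
```

```text
t 10.4333 pos [ 0.528  -0.0728  0.0491] yaw 100.72 ft [0.4 0.1 0.6] w 0.0219 gf 0.0 q [ 0.49  0.55 -0.57  1.95  0.42  0.76 -0.14]
shift [-0.0001 -0.0002 -0.0006] turn [-0.  0.  0.]
```

View pics/f.png

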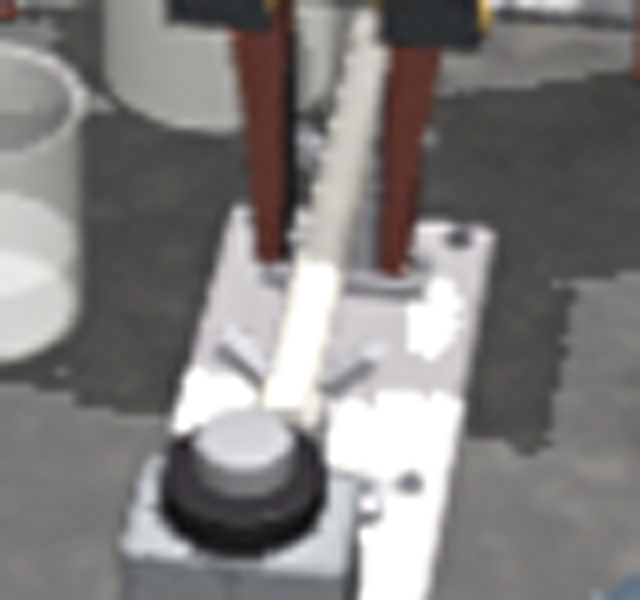

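The column lies in both Vs, with the front nut at (290,400) just past the front rest and short of the plunger. I'll regrip slightly deeper.

move_arm:
  commands:
    - [0,0,0.004,0,0,0,-0.5]
    - [0,0,0.004,0,0,0,-0.5]
    - [0,0,0.004,0,0,0,-1]
    - [0,0,0.004,0,0,0,-1]
    - [0,0,0.004,0,0,0,-1]
    - [0,0,0.004,0,0,0,-1]
    - [0,0,0.004,0,0,0,-1]

```text
time_s: 11.07
eef_pos: [0.529, -0.0726, 0.0455]
ee_rot: [[-0.186, 0.983, 0.002], [0.983, 0.186, 0.0], [-0.0, 0.002, -1.0]]
ft_force: [2.7, 0.8, -0.6]
gripper_width: 0.0117
grip_force: 30.0
```

move_arm:
  commands:
    - [0.001,0,0,0,0,0,-1]
    - [0.003,0,0,0,0,0,-1]
    - [0.005,0,0,0,0,0,-1]
    - [0.007,0,0,0,0,0,-1]
    - [0.008,0,0,0,0,0,-1]
    - [0.008,0,0,0,0,0,-1]

```text
time_s: 11.57
eef_pos: [0.5273, -0.0649, 0.0456]
ee_rot: [[-0.186, 0.983, 0.001], [0.983, 0.186, -0.0], [-0.001, 0.001, -1.0]]
ft_force: [5.3, -1.6, 3.1]
gripper_width: 0.0121
grip_force: 30.0
```

```bash
python3 -c "
from h import *
go(.5278,-.073,.045,100.7)"
```

```text
t 11.5667 pos [ 0.5273 -0.0649  0.0456] yaw 100.72 ft [ 5.3 -1.6  3.1] w 0.0121 gf 30.000578463077545 q [ 0.47  0.55 -0.57  1.96  0.42  0.75 -0.16]
shift [-0.0081 -0.001   0.0006] turn [0.001 0.001 0.   ]
```

move_arm:
  commands:
    - [0.002,0.001,0,0,0,0,-1]
    - [0.004,0.001,0,0,0,0,-1]
    - [0.005,0.001,0,0,0,0,-1]
    - [0.006,0.001,0,0,0,0,-1]
    - [0.006,0.001,0,0,0,0,-1]

```text
time_s: 11.98
eef_pos: [0.5267, -0.0596, 0.0452]
ee_rot: [[-0.185, 0.983, 0.0], [0.983, 0.185, -0.001], [-0.001, 0.0, -1.0]]
ft_force: [5.4, -4.5, 1.9]
gripper_width: 0.0114
grip_force: 30.0
```

move_arm:
  commands:
    - [0.001,0,0,0,0,0,-1]
    - [0.002,0,0,0,0,0,-1]
    - [0.003,0,0,0,0,0,-1]
    - [0.004,0,0,0,0,0,-1]
    - [0.004,0,0,0,0,0,-1]

```text
time_s: 12.4
eef_pos: [0.526, -0.0564, 0.0453]
ee_rot: [[-0.185, 0.983, 0.0], [0.983, 0.185, -0.002], [-0.002, 0.0, -1.0]]
ft_force: [5.6, -5.7, 2.9]
gripper_width: 0.0114
grip_force: 30.0
```

move_arm:
  commands:
    - [0.001,0,0,0,0,0,-1]
    - [0.002,0,0,0,0,0,-1]
    - [0.003,0,0,0,0,0,-1]
    - [0.004,0,0,0,0,0,-1]
    - [0.004,0,0,0,0,0,-1]

```text
time_s: 12.82
eef_pos: [0.5254, -0.0531, 0.0453]
ee_rot: [[-0.184, 0.983, 0.001], [0.983, 0.184, -0.003], [-0.003, 0.0, -1.0]]
ft_force: [5.3, -7.8, 2.9]
gripper_width: 0.0117
grip_force: 30.0
```

move_arm:
  commands:
    - [0.001,0,0,0,0,0,-1]
    - [0.002,0,0,0,0,0,-1]
    - [0.003,0,0,0,0,0,-1]
    - [0.003,0,0,0,0,0,-1]

```text
time_s: 13.15
eef_pos: [0.5249, -0.0506, 0.0453]
ee_rot: [[-0.184, 0.983, 0.001], [0.983, 0.184, -0.003], [-0.003, 0.0, -1.0]]
ft_force: [5.5, -8.0, 2.2]
gripper_width: 0.0115
grip_force: 30.0
```

move_arm:
  commands:
    - [0.001,0,0,0,0,0,-1]
    - [0.002,0,0,0,0,0,-1]
    - [0.002,0,0,0,0,0,-1]

```text
time_s: 13.4
eef_pos: [0.5245, -0.049, 0.0453]
ee_rot: [[-0.184, 0.983, 0.001], [0.983, 0.184, -0.003], [-0.003, 0.0, -1.0]]
ft_force: [7.1, -10.0, 1.6]
gripper_width: 0.0118
grip_force: 30.0
```

move_arm:
  commands:
    - [0.001,0,0,0,0,0,-1]
    - [0.0015,0,0,0,0,0,-1]
    - [0.0015,0,0,0,0,0,-1]

```text
time_s: 13.65
eef_pos: [0.5244, -0.0484, 0.0453]
ee_rot: [[-0.183, 0.983, 0.001], [0.983, 0.183, -0.004], [-0.004, 0.0, -1.0]]
ft_force: [5.4, -12.1, 2.2]
gripper_width: 0.0117
grip_force: 30.0
```

move_arm:
  commands:
    - [0.0005,0,0,0,0,0,-1]
    - [0.001,0,0,0,0,0,-1]
    - [0.001,0,0,0,0,0,-1]
    - [0.001,0,0,0,0,0,-1]

```text
time_s: 13.98
eef_pos: [0.5244, -0.0484, 0.0453]
ee_rot: [[-0.183, 0.983, 0.001], [0.983, 0.183, -0.005], [-0.005, 0.0, -1.0]]
ft_force: [6.9, -13.8, 2.1]
gripper_width: 0.0117
grip_force: 30.0
```

move_arm:
  commands:
    - [0.001,0,0,0,0,0,-1]
    - [0.001,0,0,0,0,0,-1]
    - [0.001,0,0,0,0,0,-1]
    - [0.001,0,0,0,0,0,-1]
    - [0.001,0,0,0,0,0,-1]
    - [0.001,0,0,0,0,0,-1]

```text
time_s: 14.48
eef_pos: [0.5244, -0.0483, 0.0453]
ee_rot: [[-0.182, 0.983, 0.001], [0.983, 0.182, -0.006], [-0.006, 0.0, -1.0]]
ft_force: [6.8, -16.2, 0.9]
gripper_width: 0.0118
grip_force: 30.0
```

```bash
python3 -c "
from h import *
go(.5278,-.073,.045,100.7)
im=env.read_camera('side'); x0,y0=210,185;S=6
z=cv2.resize(im[y0:y0+95,x0:x0+110],None,fx=S,fy=S,interpolation=cv2.INTER_CUBIC)
cv2.imwrite('pics/g.png',z)
go(.5278,-.073,.045,100.7)"
```

```text
t 14.4833 pos [ 0.5244 -0.0483  0.0453] yaw 100.49 ft [  6.8 -16.2   0.9] w 0.0118 gf 30.002053678035736 q [ 0.44  0.54 -0.57  1.97  0.43  0.75 -0.21]
shift [-0.0249 -0.0012  0.0005] turn [ 0.     0.006 -0.004]
t 14.5333 pos [ 0.5244 -0.0483  0.0454] yaw 100.49 ft [  7.6 -18.3   0.6] w 0.0115 gf 30.002013444900513 q [ 0.44  0.54 -0.57  1.97  0.43  0.75 -0.21]
shift [-0.0249 -0.0012  0.0005] turn [ 0.     0.006 -0.004]
```

View pics/g.png

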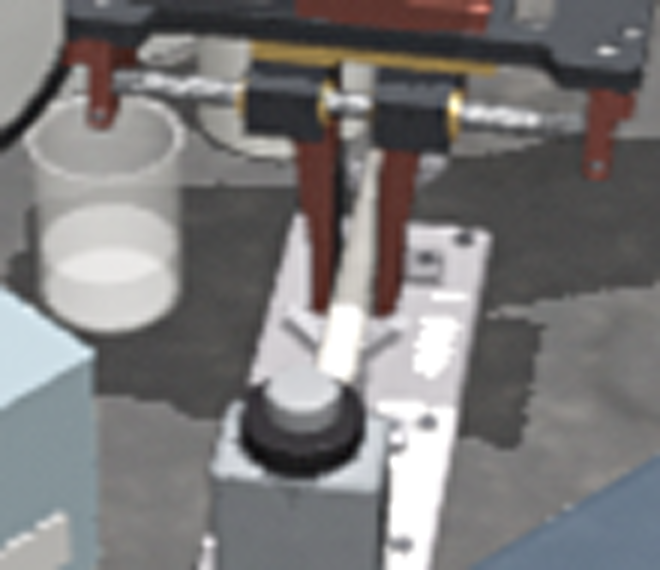

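The column sits in both Vs, held by the fingers. Its front end is hidden behind the gauge head, the button is up, and the beaker has not moved. The TCP has stopped while the push rose to about 17 N, so the plunger is on its stop; handing in.

```bash
python3 -c "
from bench import env
print(env.job_done())"
```

```text
the job is handed in; nothing more can be done
None
```

I zeroed the gauge and laid the long column in the V rests, then pushed it until the arm stopped moving and the push rose to about 17 N, which I took as the plunger's hard stop; I handed the job in with the column still gripped there, but no verdict came back and the plunger itself was hidden from both cameras.

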